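# Load the sample case and snap its lid shut

## Robot

A 6-joint arm with a two-finger parallel gripper is mounted at the origin on a cart in front of the work surface, level with it; the furniture and walls round the work are solid. World frame = base frame: x ahead of the robot, y to its left, z up, the work surface at z = 0. Lengths are in mm, angles in degrees, forces in N, time in s.
With the tool pointing down it reaches from about 250 to 850 mm from the base axis. Payload 12.5 kg.
Tool frame: the origin (TCP) lies between the finger pads; the fingertips stand 14 mm ahead of it and the grasp point (between the pads) lies 5 mm behind it; z points along the fingers, y is the direction in which the jaws open and shut (so a half turn about z gives the same grasp; the last joint's range is limited). The gripper opens to 93 mm and grips with 3 to 60 N. Pads are 15 mm wide; open, the fingers measure 128 mm over their backs; the gripper's body (75 mm by 188 mm) begins 65 mm behind the grasp point.
Start: joints at [-73.201, 20.094, 94.641, -0, 65.266, -4.847], TCP at [202.9, -511.191, 232.633] pointing down, gripper open.
Joint ranges: [-157.81, 157.81], [-45, 120.19], [0.68, 151.7], [-89.99, 269.99], [4.06, 180], [-164.3, 164.3]. Speed limits (degrees/s): [127.2, 127.2, 159.86, 180, 180, 180].

## Interface

Orientations are given as a 3x3 rotation matrix whose columns are the frame's x, y, z axes.
In Python, from bench import sense, read_camera, camera_model, sign_off gives the robot as it stands.
- The arm moves only by the tool send_rows, never from a script. Its argument "plan" is text: rows parted by semicolons, each of 6 numbers parted by spaces: the shift along the tool's x, y, z in cm, then the turn, a rotation vector about the tool's x, y, z in rad. A call has 1 to 20 rows; each row is the pose to reach, as a shift and turn from the pose commanded when the call began, along the tool's axes at that moment; what a row does not reach only later rows make up. A row lasts 1/8 s, in which the tool goes at most 62.5 mm and 10.7 degrees, less where a joint would pass 70% of its speed; a pose out of reach is approached as far as the arm can. A call with a gripper value outside its range is refused whole. "grip" is the closure, from -1 (fully open) to 1 (shut), set as the call begins (left out, the last holds). The fingers move at their own pace and stop on an object; the grip force is fixed at half the most. Time passes only in rows, so rows that repeat a pose let the fingers close. It gives the time, the measured TCP pose, the force and the opening at its end, in the units of the state.
- sense(): the state, without advancing time (a new reading comes with each control period).
- read_camera(name): name is "scene" or "top" or "wrist"; returns the picture (480x640x3 uint8, red, green, blue); there is no depth.
- camera_model(name): a dict with "fx", "fy", "cx", "cy" (pixels), "pose" (4x4, takes a point from camera to world coordinates). Camera axes: x right, y up, looking along -z (the intrinsics and any distortion apply to the point x, -y, -z); pixel columns grow to the right and rows downward; lengths in mm; the calibration is good to about 2 mm. The wrist camera is an equidistant fisheye: a pixel r from the principal point sees the ray r / f radians off the axis. A picture is of the moment at which its call begins: read the wrist's pose just before it. camera_model takes no time and is no camera call; for the wrist camera it gives the pose at the moment of the call.
- sign_off(): hands the job in, once; it reports no verdict.
The state is a dict: "t": time; "joints": joint angles; "qvel": joint speeds; "tau": joint torques, N m; "tool_pos": TCP position; "tcp_rot": TCP orientation; "wrist_force": force on the tool from outside, world axes, zero at the start; "moment": the same for the moment, N m; "finger_gap": opening from 0.0 (shut) to 1.0 (fully open).
Only numpy, scipy, OpenCV 4.12 (cv2) and the standard library are available. Lean on these libraries where they do the work, as an engineer would, in place of code of your own. Each camera call takes 0.05 s, during which the arm holds its last target.

## Task

Stand the loose vial upright in the empty well of the sample case, let go of it, then swing the case's sprung lid over and press down the lid's far edge (the one above the steel catch) until the catch clicks and holds the lid shut by itself. Press with feeling: the catch gives way at about 10 N, and neither the case nor its lid may ever be pushed with more than 20 N. Leave the two vials already in the case, and the things standing around, where they are.

Things in the scene. Friction and masses are not known exactly. Their poses are not given: they have to be found in the camera images.
- vial: The loose vial, standing upright on the worktop: glass with a white screw cap, 25 mm diameter, 50 mm high, 18 g. Origin: centre of its underside, z up. The cap is the top 10 mm; it can be gripped anywhere on the upper half.
- vial_a: A vial like the loose one, standing in one of the case's three wells. Origin: centre of its underside.
- vial_b: Another vial like it, in another well of the case. Origin: centre of its underside.
- cork_disc: Thin cork disc, 25 mm diameter, 2 mm thick, fixed on the floor of the empty well (which of the three wells is empty changes). Origin: centre of its underside, 8 mm above the worktop, on the well's axis. The loose vial must end up standing on it, its underside 10 mm above the worktop and its top 30 mm above the top face of the case's block.
- case: Block of the sample case, fixed on the worktop: grey, 102 mm (its x) by 172 mm (its y), 30 mm high, with three round wells 29 mm wide, 22 mm deep, at x = -4 mm and y = -54, 0, +54 mm, mouths chamfered 2 mm. Origin: centre of its underside, z up. Its -x side is the front with the catch; the hinge runs along the back (+x).
- hinge_line (a point): Fixed to the block at x = 50 mm, y = 0, z = 30 mm of the case: the middle of the lid's hinge axis (along the case's y) at its LOWEST setting. A white frame clipped round the block carries hinge, lid and catch together; it sits 0 to 14 mm higher than this, differently each time and not measured, so how far down the lid must be pressed has to be felt.
- lid (a joint): Lid angle (rad): 0 = down on its rigid stop, 1.55 to 1.8 = open, grows as it opens. Hollow white cover, 101 mm from hinge to far edge, 174 mm wide, flat outer face 37 mm off the hinge axis, so when shut its top is 67 to 81 mm above the worktop. A spring opens it (about 2 N at the far edge hold it down); it rises again unless caught. Caught and let go, it rests at about 0.01 rad.
- stopper: Bystander: red rubber stopper, 32 mm diameter, 26 mm high. Origin: centre of its underside.
- tape: Bystander: roll of white tape lying flat, 52 mm diameter, 19 mm high. Origin: centre of its underside.
- timer: Bystander: black lab timer lying flat, 64 x 60 x 18 mm. Origin: centre of its underside.
- beaker_100: Bystander: small clear beaker, 54 mm diameter, 68 mm high. Origin: centre of its underside.
- catch_top (a point): Steel spring catch, 24 mm wide, at the middle of the case's front; this point is on the block at the height of its top at the lowest setting (z = 46 mm of the case, x = -58 mm). The lid meets it 6 to 7 mm (at its far edge) before the stop, resistance climbs to about 10 N at 5 mm, then it snaps over: the force drops, and rises steeply at the stop.

How it is judged:
By the outcome, as a careful person would: the job done as asked, in the order asked, and still so for the second after the job is handed in, with the robot touching nothing.
It also fails if it takes over 61 s, if anything falls off the work surface, if the arm or the gripper's body presses on something with over 40 N, if the wrist force passes 120 N, or if a joint passes its speed limit or range.

## Working session

There is one attempt and no reset: what is moved stays moved. The work goes in short steps, Python scripts to look and compute and a tool call to move; the robot and the scene stay as the last step left them, time stands still between calls to the robot, and variables do not carry over. Pictures are saved under pics/ and viewed, and the job is handed in when it is done.

Besides the shell and the picture viewer there is one more tool, called after "Call:" as a command line: name --argument value ..., lists and objects as JSON in quotes. send_rows: Moves the arm, as the interface text tells. Its arguments: {"type":"object","properties":{"plan":{"type":"string"},"grip":{"type":"number"}},"required":["plan"]}

```bash
mkdir -p pics; ls
cat > h.py <<'E'
import numpy as np, cv2, json
from bench import sense, read_camera, camera_model, sign_off
def snap(n,f):
    im=read_camera(n); cv2.imwrite('pics/'+f,im[:,:,::-1]); return im
E
python3 - <<'E'
from h import *
for n in ['scene','top','wrist']:
    m=camera_model(n); print(n,{k:(np.round(v,3).tolist()) for k,v in m.items() if not isinstance(v,str)})
    snap(n,n+'0.png')
s=sense(); print(s)
E
```

```text
pics
scene {'fx': 589.033, 'fy': 589.033, 'cx': 320.288, 'cy': 232.815, 'pose': [[-0.244, 0.434, -0.867, -831.343], [-0.97, -0.104, 0.221, 298.98], [0.006, 0.895, 0.446, 710.567], [0.0, 0.0, 0.0, 1.0]]}
top {'fx': 555.872, 'fy': 555.872, 'cx': 326.229, 'cy': 246.775, 'pose': [[-0.011, 0.996, -0.086, 386.774], [-1.0, -0.012, -0.009, -55.136], [-0.01, 0.086, 0.996, 1184.511], [0.0, 0.0, 0.0, 1.0]]}
wrist {'fx': 371.648, 'fy': 371.648, 'cx': 320.337, 'cy': 243.432, 'pose': [[0.369, 0.9, 0.234, 268.591], [-0.929, 0.358, 0.091, -486.226], [-0.001, -0.251, 0.968, 382.26], [0.0, 0.0, 0.0, 1.0]]}
{'t': 0.15, 'joints': array([-7.32003408e+01,  2.01172151e+01,  9.46663640e+01,  2.39238032e-05,
        6.52666768e+01, -4.84671276e+00]), 'qvel': array([-0.10503343, -0.03817518, -0.15112018, -0.1310147 ,  0.02544538,
        0.06553508]), 'tau': array([-2.38732127e-05, -4.97464192e+01, -2.85344696e+01,  6.99035637e-02,
        2.45423330e-02, -7.64439187e-05]), 'tool_pos': array([ 202.84061186, -510.96949284,  232.23974614]), 'tcp_rot': array([[ 9.29478316e-01,  3.68876668e-01, -2.53150539e-04],
       [ 3.68876747e-01, -9.29477940e-01,  8.39805210e-04],
       [ 7.44867060e-05, -8.73962079e-04, -9.99999615e-01]]), 'wrist_force': array([ 0.53729666, -0.6317599 , -0.67863982]), 'moment': array([ 0.02098266,  0.06273946, -0.03783262]), 'finger_gap': 0.9954130761404739}
```

View pics/scene0.png

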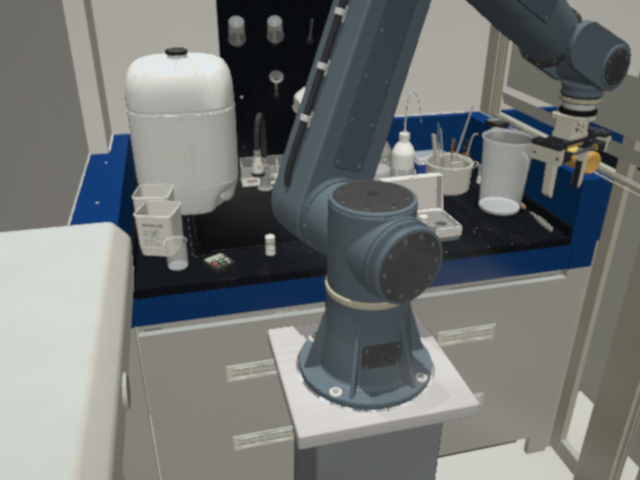

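View pics/top0.png

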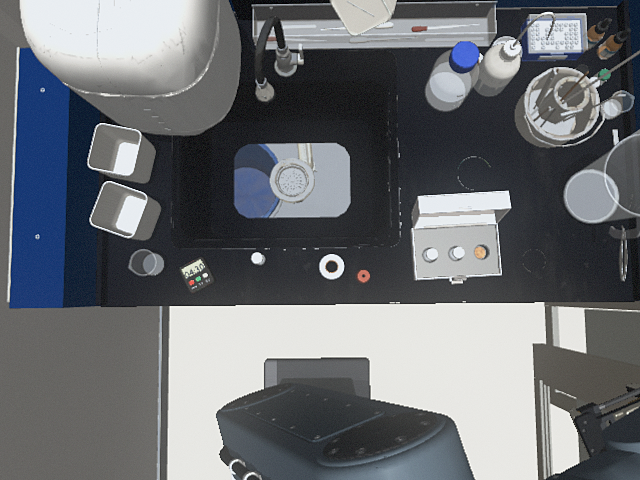

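View pics/wrist0.png

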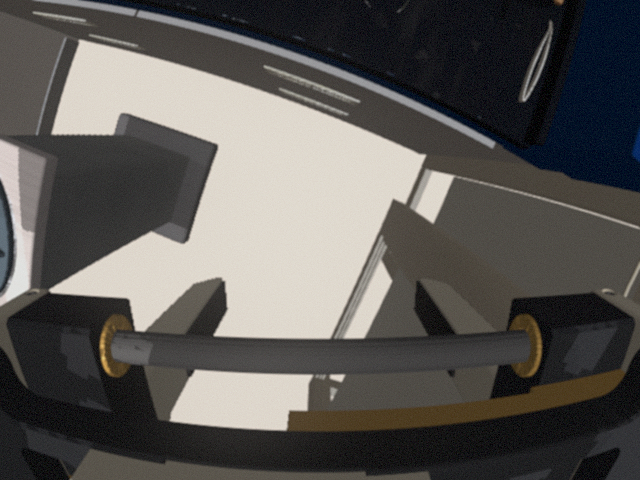

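The top picture shows the loose vial at about (258,258), and the case at (413–500, 225–279) with vials at (431,254) and (457,254). The cork well is at (481,253), the lid stands open at the rear and the catch is at (458,280). Next I'll enlarge these areas.

Run:
```python
from h import *
im=cv2.imread('pics/top0.png')
a=cv2.resize(im[180:290,400:520],None,fx=6,fy=5.4,interpolation=cv2.INTER_CUBIC)
a=cv2.resize(im[185:290,400:520],None,fx=5.5,fy=5.5,interpolation=cv2.INTER_CUBIC); cv2.imwrite('pics/c1.png',a)
b=cv2.resize(im[235:295,225:385],None,fx=5,fy=5,interpolation=cv2.INTER_CUBIC); cv2.imwrite('pics/c2.png',b)
```

```text
(no output)
```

View pics/c1.png

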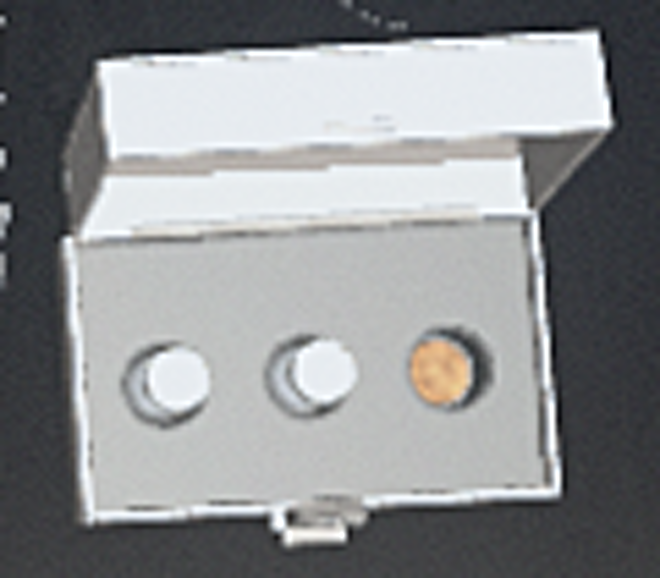

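View pics/c2.png

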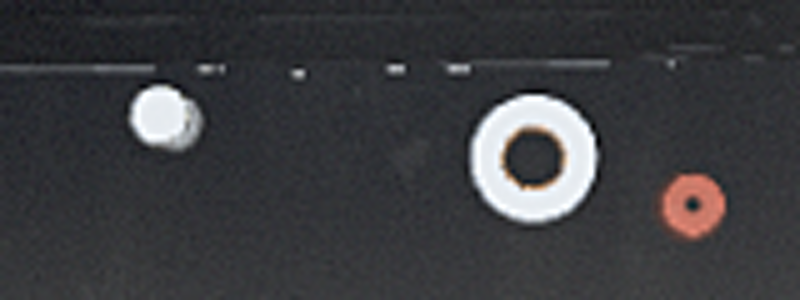

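```bash
cat >> h.py <<'E'
def px2w(n,u,v,z,m=None):
    m=m or camera_model(n); P=np.array(m['pose']); x=(u-m['cx'])/m['fx']; y=(v-m['cy'])/m['fy']
    if n=='wrist':
        r=np.hypot(x,y); k=np.sin(r)/r if r>1e-9 else 1; d=np.array([x*k,-y*k,-np.cos(r)])
    else: d=np.array([x,-y,-1])
    d=P[:3,:3]@d; o=P[:3,3]; return o+d*(z-o[2])/d[2]
def w2px(n,p,m=None):
    m=m or camera_model(n); P=np.array(m['pose']); q=P[:3,:3].T@(np.array(p,float)-P[:3,3]); x,y,zz=q[0],-q[1],-q[2]
    if n=='wrist':
        r=np.hypot(x,y); th=np.arctan2(r,zz); return m['cx']+m['fx']*th*x/r, m['cy']+m['fy']*th*y/r
    return m['cx']+m['fx']*x/zz, m['cy']+m['fy']*y/zz
E
python3 - <<'E'
from h import *
f=lambda u,v,z:np.round(px2w('top',400+(u-2.25)/5.5,185+(v-2.25)/5.5,z),1)
for n,u,v,z in [('va',179,377,60),('vb',325,372,60),('cork',443,372,10),('well',451,368,30),('c_fl',87,522,30),('c_fr',558,494,30),('c_bl',68,238,30),('c_br',537,214,30),('catch',316,530,46),('lidFL',110,160,130),('lidBL',100,62,130),('lidFR',610,125,130)]: print(n,f(u,v,z))
g=lambda u,v,z:np.round(px2w('top',225+(u-2)/5,235+(v-2)/5,z),1)
print('vial',g(158,115,50),'tape',g(534,158,19),'stop',g(693,206,26))
E
```

```text
va [ 468.8 -259.7   60. ]
vb [ 470.1 -313.4   60. ]
cork [ 473.2 -370.1   10. ]
well [ 473.3 -367.8   30. ]
c_fl [ 416.7 -229.1   30. ]
c_fr [ 425.3 -406.3   30. ]
c_bl [ 524.4 -224.6   30. ]
c_br [ 531.5 -402.4   30. ]
catch [ 412.4 -311.5   46. ]
lidFL [ 539.6 -225.1  130. ]
lidBL [ 574.1 -222.5  130. ]
lidFR [ 549.7 -398.8  130. ]
vial [464.5  98.3  50. ] tape [446.8 -55.5  19. ] stop [ 425.7 -121.4   26. ]
```

Call:
send_rows --plan "10 -1.5 -4 0 0 -0.19;20 -2.5 -4 0 0 -0.5;30 -4 -4 0 0 -1;38.4 -5.3 -4 0 0 -2.813;38.4 -5.3 -4 0 0 -2.813;38.4 -5.3 -4 0 0 -2.813;38.4 -5.3 -4 0 0 -2.813;38.4 -5.3 -4 0 0 -2.813;38.4 -5.3 -4 0 0 -2.813;38.4 -5.3 -4 0 0 -2.813;38.4 -5.3 -4 0 0 -2.813;38.4 -5.3 -4 0 0 -2.813;38.4 -5.3 -4 0 0 -2.813;38.4 -5.3 -4 0 0 -2.813;38.4 -5.3 -4 0 0 -2.813;38.4 -5.3 -4 0 0 -2.813;38.4 -5.3 -4 0 0 -2.813;38.4 -5.3 -4 0 0 -2.813;38.4 -5.3 -4 0 0 -2.813"

```text
t: 2.52
tool_pos: [540.3, -320.3, 272.7]
tcp_rot: [[-0.999, -0.048, 0.0], [-0.048, 0.999, -0.0], [-0.0, -0.0, -1.0]]
wrist_force: [-0.8, -0.9, -0.3]
finger_gap: 1.001
```

```bash
cat >> h.py <<'E'
def st():
    s=sense(); R=s['tcp_rot']; print(round(s['t'],2),np.round(s['tool_pos'],1),'yaw',round(np.degrees(np.arctan2(R[1,0],R[0,0])),2),'tilt',np.round(R[:,2],4),'F',np.round(s['wrist_force'],2),'gap',round(s['finger_gap']*93,1)); return s
E
python3 - <<'E'
from h import *
import pickle
s=st(); m=camera_model('wrist'); im=snap('wrist','w1.png'); pickle.dump(m,open('m1.pkl','wb'))
print(np.round(s['joints'],1), np.round(m['pose'],3))
E
```

```text
2.52 [ 540.3 -320.3  272.7] yaw -177.25 tilt [ 0. -0. -1.] F [-0.8  -0.87 -0.35] gap 93.1
[ -34.9   26.4   79.5    0.    74.1 -127.7] [[-4.80000e-02 -9.67000e-01 -2.52000e-01  4.72045e+02]
 [ 9.99000e-01 -4.60000e-02 -1.30000e-02 -3.24384e+02]
 [ 1.00000e-03 -2.52000e-01  9.68000e-01  4.22706e+02]
 [ 0.00000e+00  0.00000e+00  0.00000e+00  1.00000e+00]]
```

View pics/w1.png

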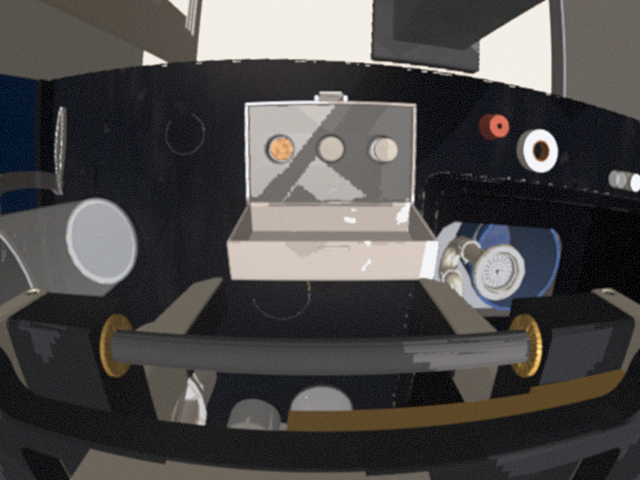

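The wrist view shows the whole case: cork at (281,149), vial caps at (331,148) and (383,150), catch at (331,97), and the lid's far edge around row 240. I'll enlarge it.

Run:
```python
from h import *
im=cv2.imread('pics/w1.png')
cv2.imwrite('pics/w1a.png',cv2.resize(im[85:210,235:425],None,fx=4,fy=4,interpolation=cv2.INTER_CUBIC))
cv2.imwrite('pics/w1b.png',cv2.resize(im[190:290,220:445],None,fx=3.5,fy=3.5,interpolation=cv2.INTER_CUBIC))
```

```text
(no output)
```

View pics/w1a.png

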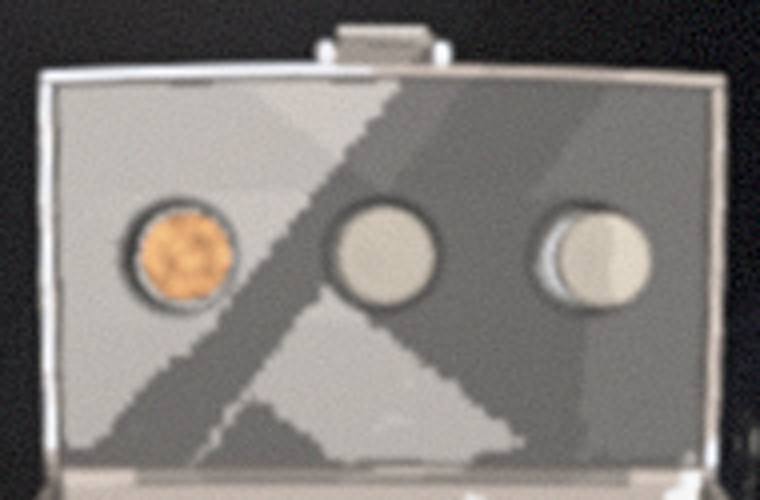

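View pics/w1b.png

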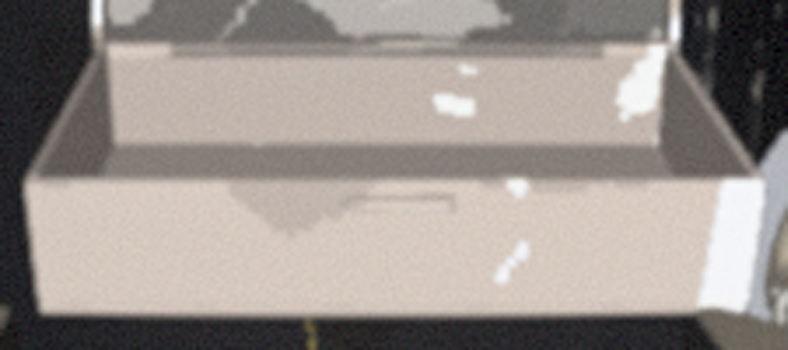

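Run:
```python
from h import *
import pickle
from scipy.optimize import least_squares
m=pickle.load(open('m1.pkl','rb')); mt=camera_model('top')
a=lambda u,v:(235+(u-1.5)/4,85+(v-1.5)/4)
b=lambda u,v:(220+(u-1.25)/3.5,190+(v-1.25)/3.5)
t=lambda u,v:(400+(u-2.25)/5.5,185+(v-2.25)/5.5)
for n,p,z in [('cork',a(186,256),10),('well',a(180,256),30),('vb',a(386,256),60),('va',a(605,260),60),('wellA',a(590,256),30)]:
    print(n,np.round(px2w('wrist',*p,z,m),1))
def tri(pw,pt):
    f=lambda X:np.r_[np.array(w2px('wrist',X,m))-pw,np.array(w2px('top',X,mt))-pt]
    r=least_squares(f,[470,-320,60]); return np.round(r.x,1),np.round(r.fun,1)
for n,pw,pt in [('frFL(+y)',a(725,75),t(87,522)),('frFR',a(42,74),t(558,494)),
  ('lidfarinL',b(762,180),t(110,160)),('lidfarinR',b(26,180),t(610,125)),('lidfaroutL',b(705,308),t(100,62)),('lidfaroutR',b(42,315),t(600,32)),('va',a(605,260),t(179,377)),('vb',a(386,256),t(325,372)),('cork',a(186,256),t(443,372)),('catchtopmid',a(383,32),t(316,540))]:
    print(n,*tri(pw,pt))
```

```text
cork [ 473.5 -367.3   10. ]
well [ 473.5 -366.8   30. ]
vb [ 471.3 -313.8   60. ]
va [ 468.8 -260.3   60. ]
wellA [ 467.8 -259.1   30. ]
frFL(+y) [ 416.9 -227.6   39.2] [-0.  -0.1 -0.1 -0.2]
frFR [ 425.5 -405.6   31.3] [-0.1 -0.1 -0.2 -0.1]
lidfarinL [ 539.8 -224.4  135.8] [ 0.1 -0.2  0.1 -0.6]
lidfarinR [ 548.8 -397.   134.1] [-0.1  0.1 -0.2  0.2]
lidfaroutL [ 580.3 -226.6  110.9] [ 0.3 -0.7  0.5 -1.5]
lidfaroutR [ 580.4 -392.7  139. ] [-0.2  0.1 -0.5  0.2]
va [ 468.8 -260.    58.5] [0.  0.  0.  0.1]
vb [ 471.1 -313.7   57.5] [-0.1 -0.2 -0.1 -0.4]
cork [ 473.2 -366.    23.9] [-0.1 -0.3 -0.2 -0.5]
catchtopmid [ 410.  -316.6   20.2] [-0.1 -0.2 -0.3 -0.4]
```

Call:
send_rows --plan "0.3 5 0 0 0 0;0.6 11 0 0 0 0;0.9 17 1 0 0 0;1.2 23 2 0 0 0;1.5 29 3.5 0 0 0;1.8 35 5.5 0 0 0;2 39 7 0 0 0;2 41 7.3 0 0 0;2 42 7.3 0 0 0;2 42 7.3 0 0 0;2 42 7.3 0 0 0"

```text
t: 3.95
tool_pos: [499.9, 97.5, 199.9]
tcp_rot: [[-0.999, -0.048, 0.0], [-0.048, 0.999, -0.0], [-0.0, -0.0, -1.0]]
wrist_force: [1.5, -1.0, 0.3]
finger_gap: 0.998
```

Run:
```python
from h import *
import pickle
s=st(); m=camera_model('wrist'); im=snap('wrist','w2.png'); pickle.dump(m,open('m2.pkl','wb'))
u,v=w2px('wrist',[464.5,98.3,50],m); print(u,v)
u,v=int(u),int(v); c=im[v-60:v+60,u-80:u+80,::-1]; print(u-80,v-60)
cv2.imwrite('pics/w2a.png',cv2.resize(c,None,fx=5,fy=5,interpolation=cv2.INTER_CUBIC))
```

```text
3.95 [499.9  97.5 199.9] yaw -177.23 tilt [ 4.e-04 -1.e-04 -1.e+00] F [ 1.47 -0.97  0.27] gap 92.9
324.2366875056661 189.475947007848
244 129
```

View pics/w2a.png

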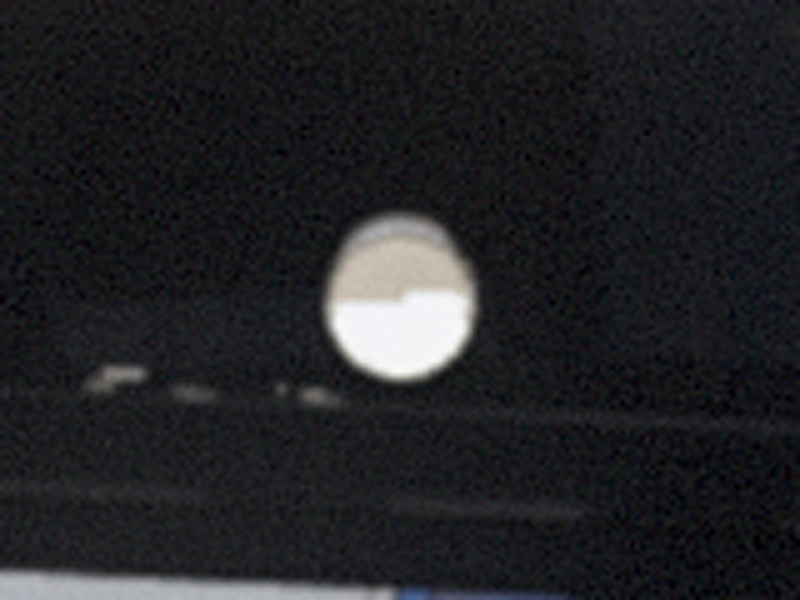

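View pics/w2.png

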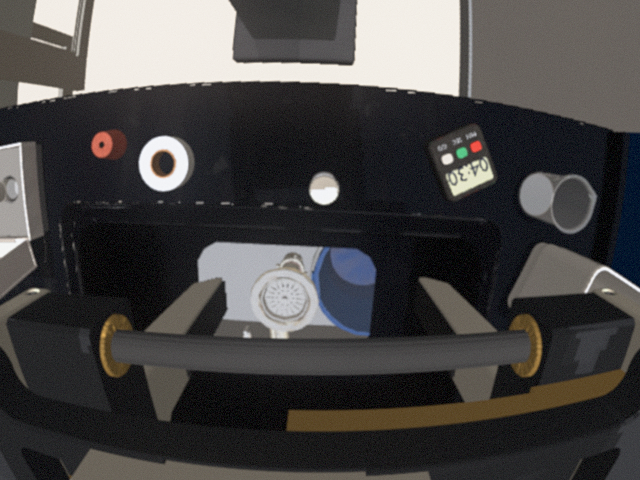

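The cap centre is at (323.8,190.4) in the wrist picture. That agrees with the top-camera position to within 1 mm, so I'll take (465, 98).

Call:
send_rows --plan "3.48 0.24 0 0 0 0;3.48 0.24 4 0 0 0;3.48 0.24 9 0 0 0;3.48 0.24 13 0 0 0;3.48 0.24 15 0 0 0;3.48 0.24 15.9 0 0 0;3.48 0.24 15.9 0 0 0;3.48 0.24 15.9 0 0 0"

```text
t: 5.0
tool_pos: [465.4, 98.8, 41.5]
tcp_rot: [[-0.999, -0.049, 0.001], [-0.049, 0.999, 0.0], [-0.001, 0.0, -1.0]]
wrist_force: [-0.2, -0.2, -0.7]
finger_gap: 1.002
```

Call:
send_rows --plan "0 0 0 0 0 0;0 0 0 0 0 0;0 0 0 0 0 0;0 0 0 0 0 0;0 0 0 0 0 0;0 0 0 0 0 0;0 0 0 0 0 0;0 0 0 0 0 0" --grip 1

```text
t: 6.0
tool_pos: [464.7, 98.9, 40.6]
tcp_rot: [[-0.999, -0.049, -0.0], [-0.049, 0.999, -0.0], [0.0, 0.0, -1.0]]
wrist_force: [0.6, 0.1, 0.6]
finger_gap: 0.262
```

Run:
```python
from h import *
s=st(); snap('wrist','w3.png')
```

```text
6.0 [464.7  98.9  40.6] yaw -177.18 tilt [-1.e-04 -0.e+00 -1.e+00] F [0.62 0.06 0.57] gap 24.4
```

View pics/w3.png

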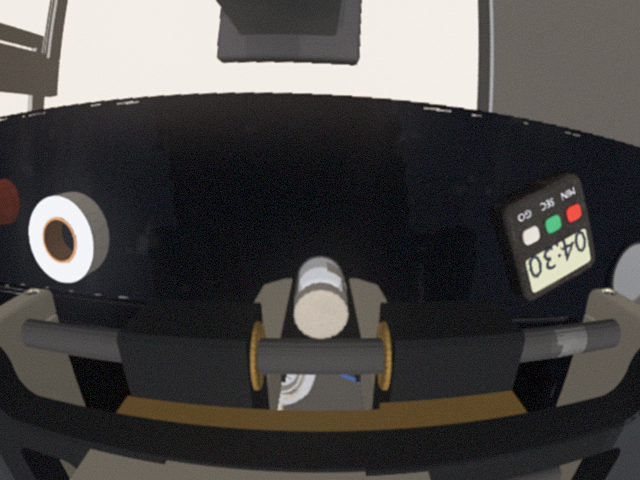

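The vial is held between the fingers with its cap centre at about (321,315); the gap is 24.4 mm. I'll work out its offset in the tool frame.

Run:
```python
from h import *
im=cv2.imread('pics/w3.png'); cv2.imwrite('pics/w3a.png',cv2.resize(im[245:345,270:375],None,fx=5.5,fy=5.5,interpolation=cv2.INTER_CUBIC))
for p in [(321,315),(321,313)]: print(px2w('wrist',*p,50))
```

```text
[463.92259321  98.41305258  50.        ]
[462.99472613  98.36664016  50.        ]
```

View pics/w3a.png

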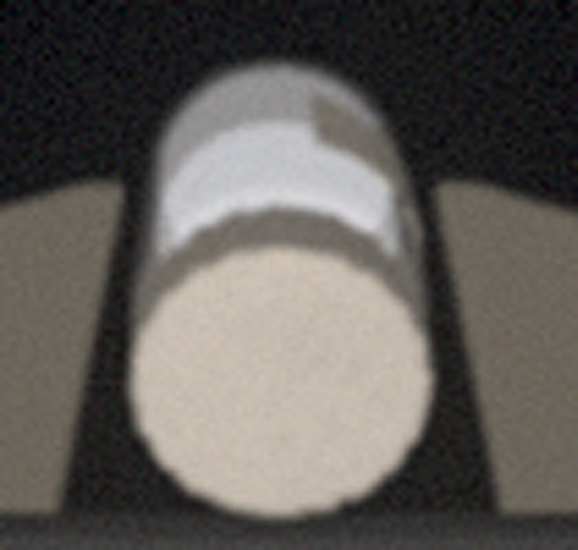

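Call:
send_rows --plan "0 0 -3 0 0 0;0 0 -8 0 0 0;0.1 -3 -12 0 0 0;0.3 -9 -12 0 0 0;0.5 -15 -12 0 0 0;0.7 -21 -12 0 0 0;0.9 -27 -12 0 0 0;1.1 -33 -12 0 0 0;1.2 -38 -12 0 0 0;1.3 -42 -12 0 0 0;1.37 -45 -12 0 0 0;1.37 -46.58 -12 0 0 0;1.37 -46.58 -9 0 0 0;1.37 -46.58 -6 0 0 0;1.37 -46.58 -5 0 0 0;1.37 -46.58 -5 0 0 0;1.37 -46.58 -5 0 0 0"

```text
t: 8.18
tool_pos: [474.5, -367.3, 91.8]
tcp_rot: [[-0.999, -0.049, 0.001], [-0.049, 0.999, -0.001], [-0.001, -0.001, -1.0]]
wrist_force: [-0.0, 0.0, -0.5]
finger_gap: 0.259
```

Run:
```python
from h import *
import pickle
s=st(); m=camera_model('wrist'); snap('wrist','w4.png'); snap('top','t4.png'); pickle.dump(m,open('m4.pkl','wb'))
im=cv2.imread('pics/w4.png'); cv2.imwrite('pics/w4a.png',cv2.resize(im[215:375,220:420],None,fx=3.7,fy=3.7,interpolation=cv2.INTER_CUBIC))
print(w2px('wrist',[473.4,-367,30],m),w2px('wrist',[473.4,-367,99.6],m))
```

```text
8.18 [ 474.5 -367.3   91.8] yaw -177.17 tilt [ 0.0012 -0.0011 -1.    ] F [-0.04  0.03 -0.51] gap 24.1
(np.float64(322.13825282363496), np.float64(262.81400838620215)) (np.float64(322.7997908631675), np.float64(312.7922654388159))
```

View pics/w4.png

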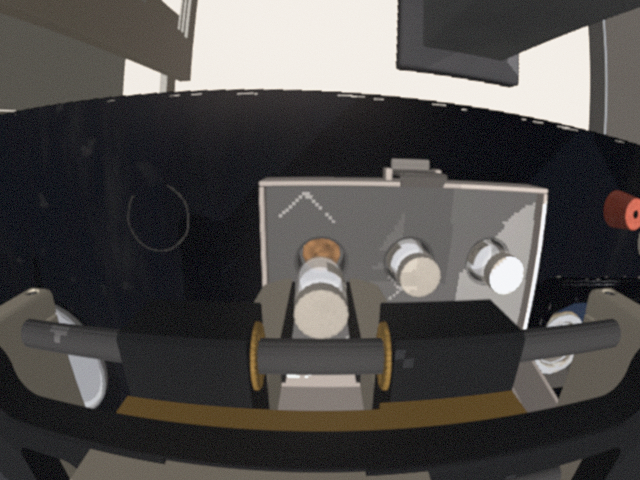

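View pics/w4a.png

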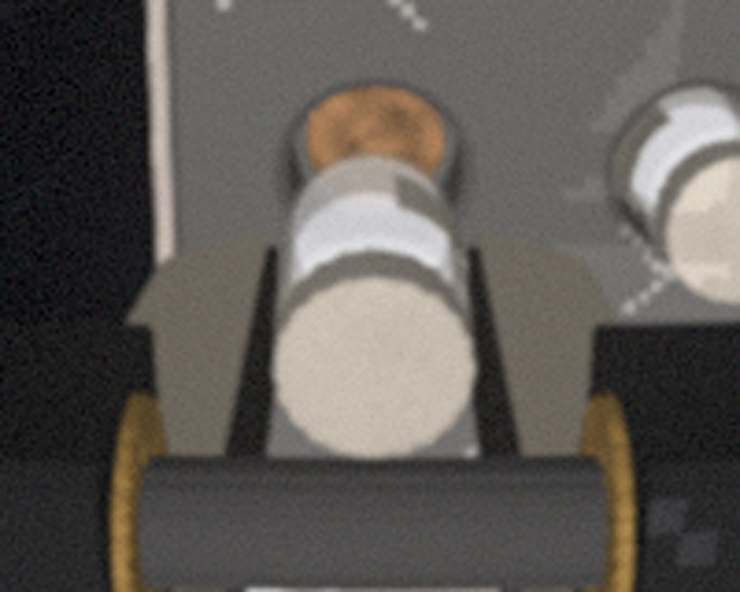

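Run:
```python
from h import *
import pickle
m=pickle.load(open('m4.pkl','rb'))
for x in (471,472.4,473.4,475): print(x,[np.round(w2px('wrist',[x-r*.999,-367-r*.049,z],m),1) for r,z in [(14.5,30),(16.5,30),(12.5,10)]])
print('cap',px2w('wrist',320.7,313.5,101.2,m)); 
print('well y',px2w('wrist',321.1,263,30,m),px2w('wrist',321.1,250,10,m))
```

```text
471 [array([322.4, 235.3]), array([322.4, 232. ]), array([322.2, 231.1])]
472.4 [array([322.3, 237.6]), array([322.3, 234.3]), array([322.1, 233.2])]
473.4 [array([322.2, 239.3]), array([322.2, 236. ]), array([322. , 234.7])]
475 [array([322. , 241.9]), array([322.1, 238.6]), array([321.9, 237.2])]
cap [ 473.01419009 -367.90501687  101.2       ]
well y [ 473.54739494 -367.61412169   30.        ] [ 471.08535842 -367.70959085   10.        ]
```

Call:
send_rows --plan "-0.1 0.02 0.8 0 0 0;-0.1 0.02 1.6 0 0 0;-0.1 0.02 2 0 0 0;-0.1 0.02 2.3 0 0 0;-0.1 0.02 2.6 0 0 0;-0.1 0.02 2.6 0 0 0"

```text
t: 9.02
tool_pos: [474.9, -366.7, 64.5]
tcp_rot: [[-0.999, -0.049, -0.0], [-0.049, 0.999, 0.0], [0.0, 0.0, -1.0]]
wrist_force: [-0.7, 0.3, 0.0]
finger_gap: 0.262
```

Run:
```python
from h import *
s=st(); snap('wrist','w5.png')
im=cv2.imread('pics/w5.png'); cv2.imwrite('pics/w5a.png',cv2.resize(im[215:375,220:420],None,fx=3.7,fy=3.7,interpolation=cv2.INTER_CUBIC))
```

```text
9.03 [ 474.9 -366.7   64.5] yaw -177.18 tilt [-2.e-04  1.e-04 -1.e+00] F [-0.72  0.27  0.03] gap 24.4
```

View pics/w5a.png

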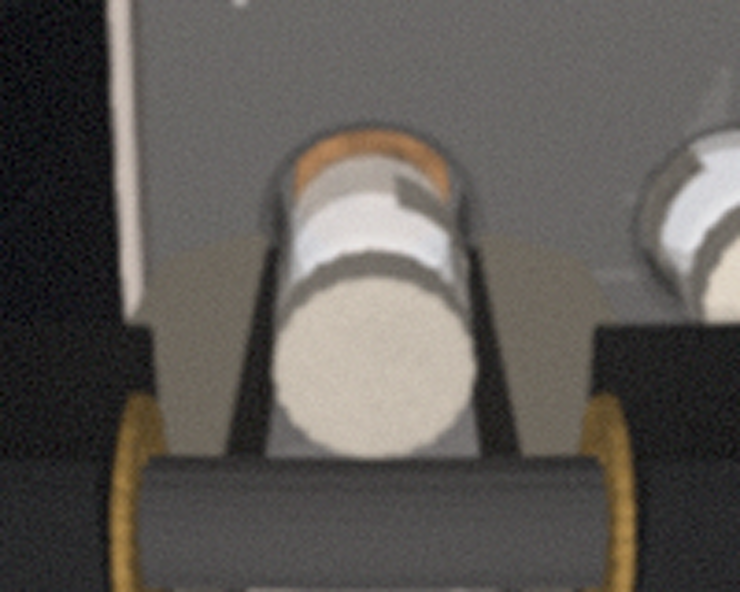

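Call:
send_rows --plan "0 0 0.25 0 0 0;0 0 0.5 0 0 0;0 0 0.7 0 0 0;0 0 0.8 0 0 0;0 0 0.8 0 0 0"

```text
t: 9.7
tool_pos: [475.0, -366.7, 56.6]
tcp_rot: [[-0.999, -0.049, -0.0], [-0.049, 0.999, 0.0], [0.0, 0.0, -1.0]]
wrist_force: [-0.4, -0.9, -0.2]
finger_gap: 0.267
```

Call:
send_rows --plan "0 0 0.15 0 0 0;0 0 0.3 0 0 0;0 0 0.4 0 0 0;0 0 0.4 0 0 0"

```text
t: 10.2
tool_pos: [474.9, -366.7, 52.5]
tcp_rot: [[-0.999, -0.049, -0.0], [-0.049, 0.999, 0.0], [0.0, 0.0, -1.0]]
wrist_force: [0.0, 1.4, -0.5]
finger_gap: 0.261
```

Run:
```python
from h import *
s=st(); snap('wrist','w6.png')
im=cv2.imread('pics/w6.png'); cv2.imwrite('pics/w6a.png',cv2.resize(im[215:375,220:420],None,fx=3.7,fy=3.7,interpolation=cv2.INTER_CUBIC))
```

```text
10.2 [ 474.9 -366.7   52.5] yaw -177.18 tilt [-1.e-04  1.e-04 -1.e+00] F [ 0.02  1.44 -0.46] gap 24.3
```

View pics/w6a.png

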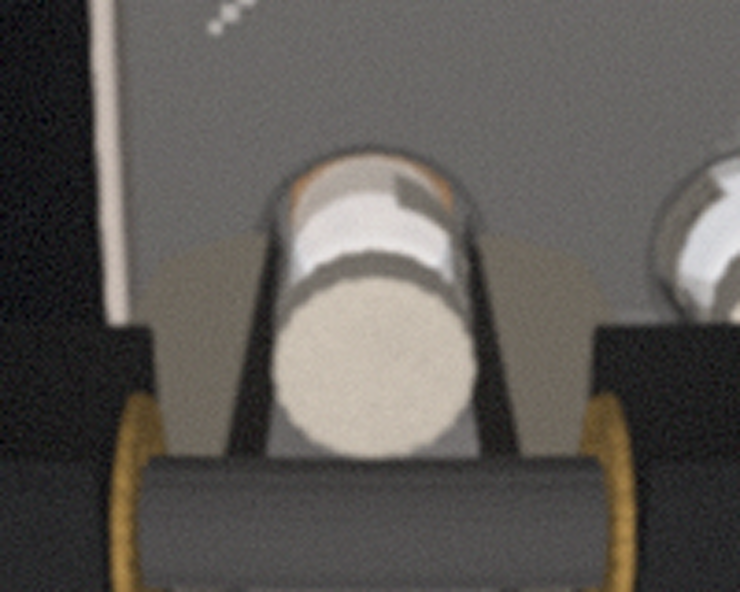

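Call:
send_rows --plan "0 0 0.1 0 0 0;0 0 0.16 0 0 0;0 0 0.16 0 0 0"

```text
t: 10.62
tool_pos: [475.0, -366.7, 51.0]
tcp_rot: [[-0.999, -0.049, -0.0], [-0.049, 0.999, 0.0], [0.0, 0.0, -1.0]]
wrist_force: [0.2, -0.7, -0.2]
finger_gap: 0.26
```

Call:
send_rows --plan "0 0 0 0 0 0;0 0 0 0 0 0;0 0 0 0 0 0;0 0 0 0 0 0" --grip 0.4

```text
t: 11.12
tool_pos: [475.0, -366.8, 51.1]
tcp_rot: [[-0.999, -0.049, 0.0], [-0.049, 0.999, -0.0], [-0.0, -0.0, -1.0]]
wrist_force: [-1.1, -0.6, 0.1]
finger_gap: 0.296
```

Call:
send_rows --plan "0 0 -0.2 0 0 0;0 0 -0.6 0 0 0;0 0 -1.2 0 0 0;0 0 -2.5 0 0 0;0 0 -4 0 0 0;0 0 -6 0 0 0;0 0 -7 0 0 0;0 0 -7 0 0 0"

```text
t: 12.12
tool_pos: [475.2, -367.0, 121.9]
tcp_rot: [[-0.999, -0.049, 0.001], [-0.049, 0.999, -0.001], [-0.001, -0.001, -1.0]]
wrist_force: [-1.2, -0.3, 0.3]
finger_gap: 0.302
```

Run:
```python
from h import *
s=st(); snap('wrist','w7.png')
```

```text
12.12 [ 475.2 -367.   121.9] yaw -177.18 tilt [ 0.0011 -0.001  -1.    ] F [-1.16 -0.26  0.32] gap 28.1
```

View pics/w7.png

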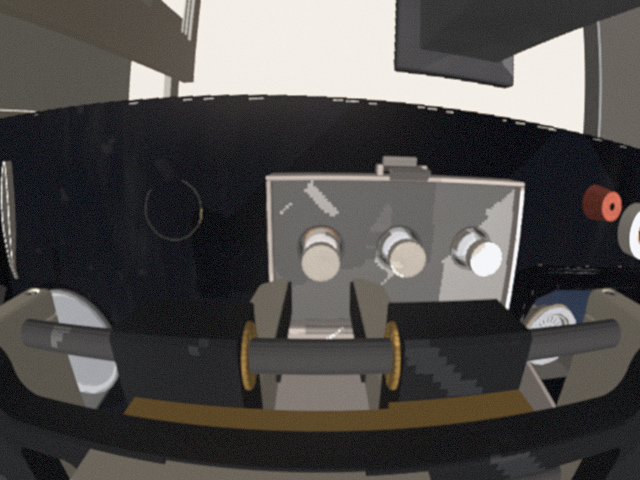

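The vial stands in its well with its cap at (320,258), level with the other two caps. Before going behind the lid I'll check the clearance there.

Run:
```python
from h import *
for n,u,v,z in [('bluecap',465,68,180),('bottle base edge',447,109,0),('white bottle',500,95,150),('bucket L',517,120,120)]: print(n,px2w('top',u,v,z))
im=cv2.imread('pics/scene0.png'); cv2.imwrite('pics/s0a.png',cv2.resize(im[90:270,340:560],None,fx=3.5,fy=3.3))
```

```text
bluecap [ 804.83288132 -308.34210616  180.        ]
bottle base edge [ 788.02269461 -311.5746718     0.        ]
white bottle [ 763.17933709 -380.78370434  150.        ]
bucket L [ 723.41298161 -421.45855296  120.        ]
```

View pics/s0a.png

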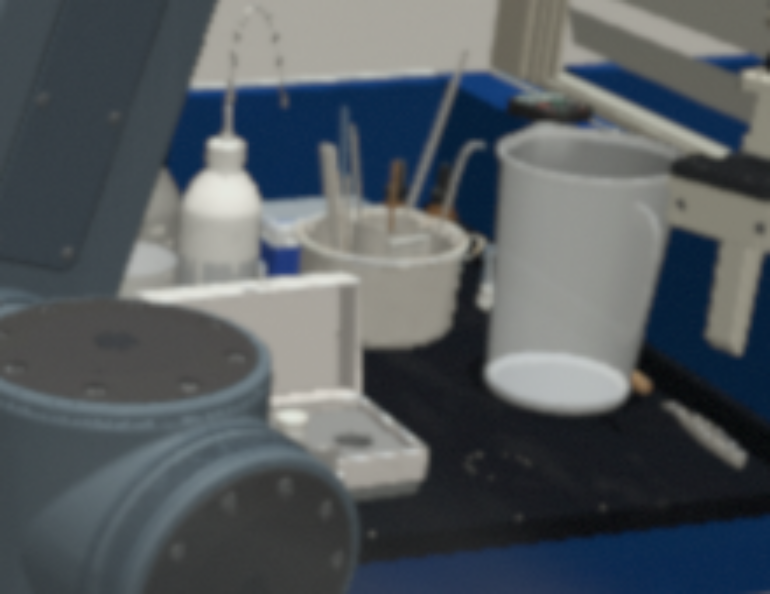

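There is about 100 mm of clearance behind the lid. I'll move up and over it, then down, closing the fingers on the way.

Call:
send_rows --plan "0 0 -5 0 0 0;0 0 -10 0 0 0;-2 1 -12 0 0 0;-7 3 -12 0 0 0;-11 4.5 -12 0 0 0;-13.4 5.35 -12 0 0 0;-13.4 5.35 -12 0 0 0;-13.4 5.35 -8 0 0 0;-13.4 5.35 -4 0 0 0;-13.4 5.35 -1.5 0 0 0;-13.4 5.35 0 0 0 0;-13.4 5.35 0.7 0 0 0;-13.4 5.35 0.7 0 0 0;-13.4 5.35 0.7 0 0 0" --grip 1

```text
t: 13.92
tool_pos: [606.6, -307.0, 115.1]
tcp_rot: [[-0.999, -0.049, 0.001], [-0.049, 0.999, -0.001], [-0.001, -0.001, -1.0]]
wrist_force: [0.9, -0.6, 1.5]
finger_gap: 0.006
```

Run:
```python
from h import *
s=st(); snap('wrist','w8.png')
```

```text
13.93 [ 606.6 -307.   115.1] yaw -177.18 tilt [ 1.3e-03 -8.0e-04 -1.0e+00] F [ 0.9  -0.58  1.52] gap 0.5
```

View pics/w8.png

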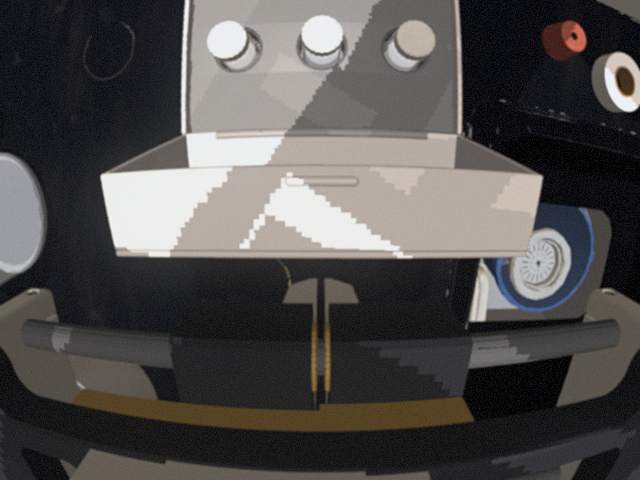

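Call:
send_rows --plan "0.5 0 0 0 0 0;1 0 0 0 0 0;1.4 0 0 0 0 0;1.7 0 0 0 0 0;2 0 0 0 0 0;2.3 0 0 0 0 0;2.6 0 0 0 0 0;3 0 0 0 0 0;3.4 0 0 0 0 0;3.7 0 0 0 0 0;3.7 0 0 0 0 0"

```text
t: 15.35
tool_pos: [569.0, -308.5, 114.0]
tcp_rot: [[-0.999, -0.049, -0.0], [-0.049, 0.999, 0.0], [0.0, 0.0, -1.0]]
wrist_force: [-0.3, -0.7, 0.0]
finger_gap: 0.005
```

Run:
```python
from h import *
s=st(); snap('wrist','w9.png')
```

```text
15.35 [ 569.  -308.5  114. ] yaw -177.19 tilt [-3.e-04  1.e-04 -1.e+00] F [-0.28 -0.75  0.02] gap 0.4
```

View pics/w9.png

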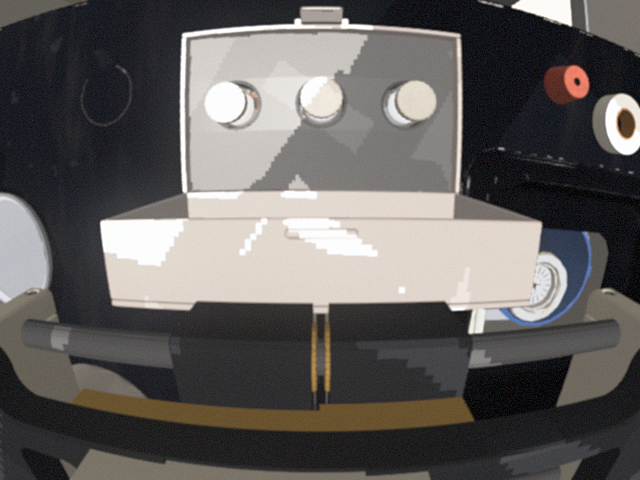

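Call:
send_rows --plan "0.3 0 0 0 0 0;0.6 0 -0.3 0 0 0;0.9 0 -0.6 0 0 0;1.2 0 -0.8 0 0 0;1.5 0 -1.1 0 0 0;1.8 0 -1.4 0 0 0;2.05 0 -1.6 0 0 0;2.05 0 -1.6 0 0 0"

```text
t: 16.4
tool_pos: [548.6, -309.6, 130.3]
tcp_rot: [[-0.999, -0.049, 0.0], [-0.049, 0.999, -0.0], [-0.0, -0.0, -1.0]]
wrist_force: [0.7, 0.4, 1.3]
finger_gap: 0.005
```

Run:
```python
from h import *
s=st(); snap('wrist','w10.png')
```

```text
16.4 [ 548.6 -309.6  130.3] yaw -177.19 tilt [ 1.e-04 -1.e-04 -1.e+00] F [0.71 0.39 1.27] gap 0.5
```

View pics/w10.png

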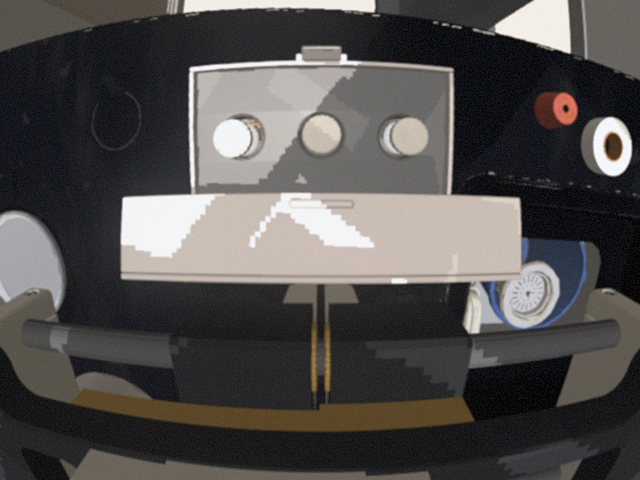

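Call:
send_rows --plan "0.4 0 -0.2 0 0 0;0.8 0 -0.4 0 0 0;1.3 0 -0.55 0 0 0;1.8 0 -0.7 0 0 0;2.3 0 -0.8 0 0 0;2.8 0 -0.85 0 0 0;3.3 0 -0.88 0 0 0;3.8 0 -0.88 0 0 0;4.3 0 -0.85 0 0 0;4.8 0 -0.8 0 0 0;5.25 0 -0.74 0 0 0;5.25 0 -0.74 0 0 0"

```text
t: 17.95
tool_pos: [496.0, -312.2, 137.4]
tcp_rot: [[-0.999, -0.049, -0.0], [-0.049, 0.999, 0.0], [0.0, 0.0, -1.0]]
wrist_force: [0.8, 0.9, 1.4]
finger_gap: 0.005
```

Run:
```python
from h import *
s=st(); snap('wrist','w11.png'); snap('top','t11.png')
```

```text
17.95 [ 496.  -312.2  137.4] yaw -177.2 tilt [-3.e-04  2.e-04 -1.e+00] F [0.8  0.94 1.44] gap 0.4
```

View pics/w11.png

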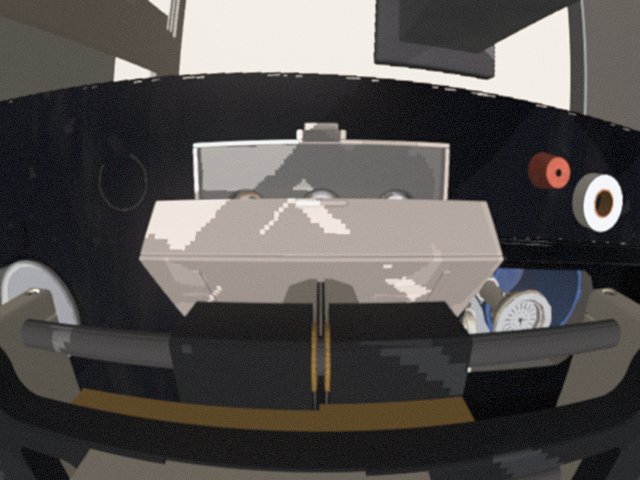

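Call:
send_rows --plan "0.45 0 0.12 0 0 0;0.9 0 0.3 0 0 0;1.4 0 0.52 0 0 0;1.9 0 0.75 0 0 0;2.5 0 1.04 0 0 0;2.9 0 1.3 0 0 0;3.3 0 1.6 0 0 0;3.7 0 1.88 0 0 0;4.06 0 2.11 0 0 0;4.06 0 2.11 0 0 0"

```text
t: 19.3
tool_pos: [455.4, -314.1, 116.1]
tcp_rot: [[-0.999, -0.049, -0.001], [-0.049, 0.999, 0.0], [0.0, 0.0, -1.0]]
wrist_force: [-0.6, 0.8, 0.2]
finger_gap: 0.009
```

Run:
```python
from h import *
s=st(); snap('wrist','w12.png')
```

```text
19.3 [ 455.4 -314.1  116.1] yaw -177.19 tilt [-5.e-04  3.e-04 -1.e+00] F [-0.61  0.76  0.18] gap 0.9
```

View pics/w12.png

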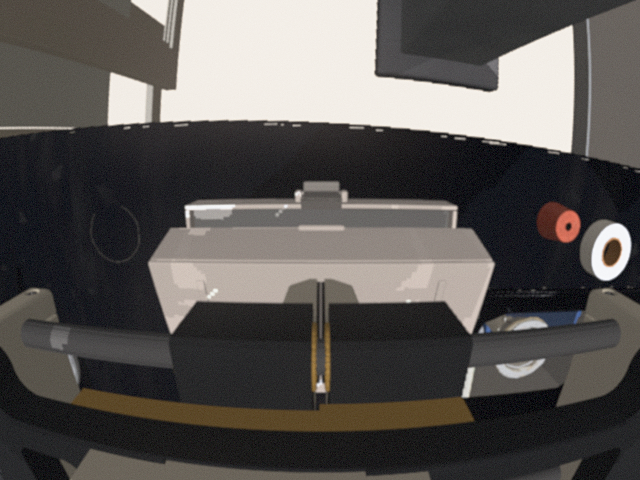

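Call:
send_rows --plan "0.4 0 0.25 0 0 0;0.8 0 0.5 0 0 0;1.1 0 0.75 0 0 0;1.4 0 1.0 0 0 0;1.6 0 1.2 0 0 0;1.6 0 1.2 0 0 0"

```text
t: 20.1
tool_pos: [439.5, -314.9, 104.2]
tcp_rot: [[-0.999, -0.049, -0.0], [-0.049, 0.999, 0.0], [0.0, 0.0, -1.0]]
wrist_force: [1.0, -0.1, 1.2]
finger_gap: 0.007
```

Run:
```python
from h import *
s=st(); snap('wrist','w13.png')
im=cv2.imread('pics/w13.png'); cv2.imwrite('pics/w13a.png',cv2.resize(im[180:340,140:500],None,fx=2.2,fy=2.2,interpolation=cv2.INTER_CUBIC))
```

```text
20.1 [ 439.5 -314.9  104.2] yaw -177.19 tilt [-5.e-04  2.e-04 -1.e+00] F [ 0.97 -0.05  1.24] gap 0.7
```

View pics/w13a.png

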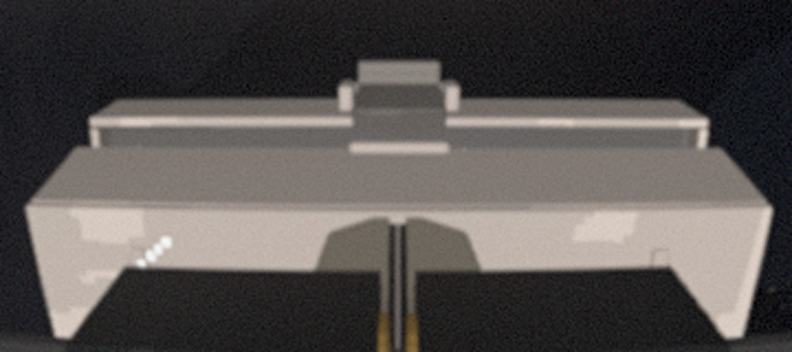

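Call:
send_rows --plan "0.1 0 0.15 0 0 0;0.2 0 0.3 0 0 0;0.3 0 0.45 0 0 0;0.4 0 0.6 0 0 0;0.4 0 0.6 0 0 0"

```text
t: 20.78
tool_pos: [435.6, -315.1, 98.2]
tcp_rot: [[-0.999, -0.049, -0.0], [-0.049, 0.999, 0.0], [0.0, 0.0, -1.0]]
wrist_force: [0.6, -0.6, 1.8]
finger_gap: 0.003
```

Call:
send_rows --plan "0 0 0.1 0 0 0;0 0 0.2 0 0 0;0 0 0.2 0 0 0"

```text
t: 21.15
tool_pos: [435.6, -315.1, 96.3]
tcp_rot: [[-0.999, -0.049, -0.0], [-0.049, 0.999, 0.0], [0.0, 0.0, -1.0]]
wrist_force: [-1.4, 0.2, 1.5]
finger_gap: 0.004
```

Call:
send_rows --plan "0 0 0.08 0 0 0;0 0 0.15 0 0 0;0 0 0.15 0 0 0"

```text
t: 21.52
tool_pos: [435.3, -315.1, 95.2]
tcp_rot: [[-0.999, -0.049, -0.001], [-0.049, 0.999, 0.0], [0.001, 0.0, -1.0]]
wrist_force: [-6.3, -0.1, 9.2]
finger_gap: 0.006
```

Run:
```python
from h import *
s=st(); snap('wrist','w14.png')
im=cv2.imread('pics/w14.png'); cv2.imwrite('pics/w14a.png',cv2.resize(im[180:340,140:500],None,fx=2.2,fy=2.2,interpolation=cv2.INTER_CUBIC))
```

```text
21.52 [ 435.3 -315.1   95.2] yaw -177.17 tilt [-1.1e-03  2.0e-04 -1.0e+00] F [-6.27 -0.1   9.18] gap 0.6
```

View pics/w14a.png

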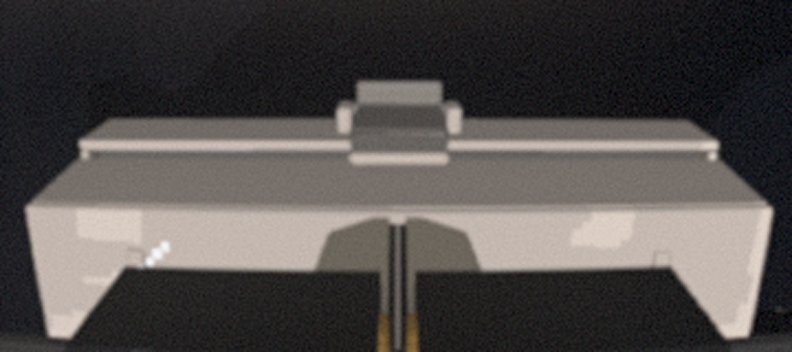

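Contact is at about 9 N down, with 6 N of sideways drag because the lid's top moves towards the robot as it closes. I'll follow it sideways to relieve that.

Call:
send_rows --plan "0.05 0 0 0 0 0;0.08 0 0 0 0 0;0.08 0 0 0 0 0"

```text
t: 21.95
tool_pos: [435.2, -315.1, 95.2]
tcp_rot: [[-0.999, -0.049, 0.0], [-0.049, 0.999, -0.0], [-0.0, -0.0, -1.0]]
wrist_force: [-1.9, 2.0, 7.4]
finger_gap: 0.004
```

Call:
send_rows --plan "0.02 0 0.03 0 0 0;0.04 0 0.06 0 0 0;0.04 0 0.06 0 0 0"

```text
t: 22.32
tool_pos: [434.8, -315.2, 94.6]
tcp_rot: [[-0.999, -0.049, 0.001], [-0.049, 0.999, -0.0], [-0.001, -0.0, -1.0]]
wrist_force: [0.2, -0.2, 4.8]
finger_gap: 0.007
```

Call:
send_rows --plan "0.02 0 0.05 0 0 0;0.04 0 0.1 0 0 0;0.04 0 0.1 0 0 0"

```text
t: 22.7
tool_pos: [434.2, -315.1, 93.0]
tcp_rot: [[-0.999, -0.049, 0.0], [-0.049, 0.999, 0.0], [-0.0, 0.0, -1.0]]
wrist_force: [0.1, -0.1, 0.7]
finger_gap: 0.004
```

Call:
send_rows --plan "0.02 0 0.05 0 0 0;0.04 0 0.1 0 0 0;0.04 0 0.1 0 0 0"

```text
t: 23.08
tool_pos: [433.8, -315.2, 92.1]
tcp_rot: [[-0.999, -0.049, -0.0], [-0.049, 0.999, 0.0], [0.0, 0.0, -1.0]]
wrist_force: [-0.7, -0.4, 0.2]
finger_gap: 0.007
```

Run:
```python
from h import *
s=st(); snap('wrist','w15.png'); snap('scene','s15.png')
im=cv2.imread('pics/w15.png'); cv2.imwrite('pics/w15a.png',cv2.resize(im[180:340,140:500],None,fx=2.2,fy=2.2,interpolation=cv2.INTER_CUBIC))
```

```text
23.07 [ 433.8 -315.2   92.1] yaw -177.18 tilt [-1.e-04  1.e-04 -1.e+00] F [-0.67 -0.35  0.24] gap 0.7
```

View pics/w15a.png

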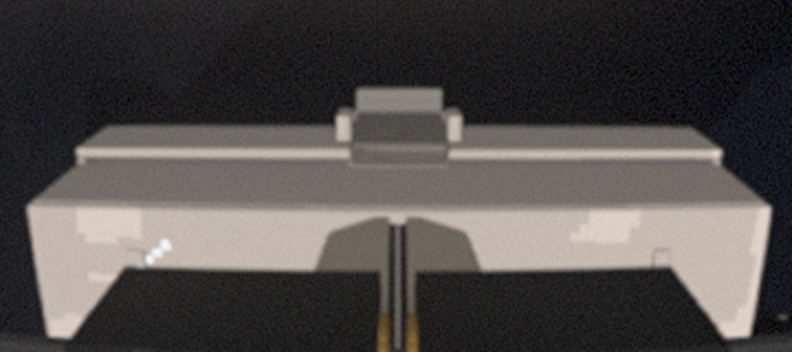

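View pics/s15.png

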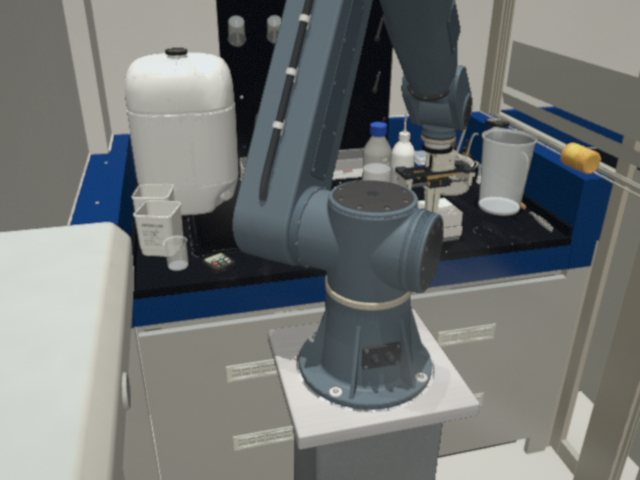

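Call:
send_rows --plan "0.01 0 0.03 0 0 0;0.02 0 0.06 0 0 0;0.02 0 0.06 0 0 0"

```text
t: 23.55
tool_pos: [433.6, -315.2, 91.6]
tcp_rot: [[-0.999, -0.049, 0.0], [-0.049, 0.999, -0.0], [-0.0, -0.0, -1.0]]
wrist_force: [-0.0, -0.3, -0.4]
finger_gap: 0.002
```

Call:
send_rows --plan "0.01 0 0.03 0 0 0;0.02 0 0.06 0 0 0;0.02 0 0.06 0 0 0"

```text
t: 23.92
tool_pos: [433.4, -315.2, 91.1]
tcp_rot: [[-0.999, -0.049, 0.0], [-0.049, 0.999, -0.0], [-0.0, -0.0, -1.0]]
wrist_force: [0.8, 0.0, 1.0]
finger_gap: 0.006
```

```bash
cat >> h.py <<'E'
def avgF(n=8):
    L=[]
    for i in range(n): L.append(sense()['wrist_force']); read_camera('wrist')
    L=np.array(L); print('meanF',np.round(L.mean(0),2),'sd',np.round(L.std(0),2))
E
python3 - <<'E'
from h import *
avgF(); st()
E
```

```text
meanF [-0.01  0.13  1.66] sd [0.54 0.4  0.57]
24.32 [ 433.4 -315.3   91. ] yaw -177.18 tilt [ 0.e+00 -1.e-04 -1.e+00] F [-0.18  0.25  1.55] gap 0.2
```

Call:
send_rows --plan "0.01 0 0.03 0 0 0;0.02 0 0.06 0 0 0;0.03 0 0.1 0 0 0;0.03 0 0.1 0 0 0"

```text
t: 24.82
tool_pos: [433.2, -315.3, 90.4]
tcp_rot: [[-0.999, -0.049, 0.0], [-0.049, 0.999, -0.0], [-0.0, -0.0, -1.0]]
wrist_force: [-0.7, 1.7, 7.5]
finger_gap: 0.003
```

Run:
```python
from h import *
avgF(4); st()
```

```text
meanF [-1.09  1.15  6.45] sd [0.51 0.41 0.83]
25.02 [ 433.2 -315.3   90.4] yaw -177.18 tilt [ 2.e-04 -1.e-04 -1.e+00] F [-0.82  0.43  6.85] gap 0.6
```

Call:
send_rows --plan "0.01 0 0.02 0 0 0;0.015 0 0.04 0 0 0;0.015 0 0.04 0 0 0"

```text
t: 25.4
tool_pos: [433.1, -315.3, 90.3]
tcp_rot: [[-0.999, -0.049, 0.001], [-0.049, 0.999, -0.0], [-0.001, -0.0, -1.0]]
wrist_force: [-1.9, 3.0, 9.3]
finger_gap: 0.005
```

Run:
```python
from h import *
avgF(4); st()
snap('wrist','w16.png')
im=cv2.imread('pics/w16.png'); cv2.imwrite('pics/w16a.png',cv2.resize(im[190:260,160:480],None,fx=2.5,fy=2.5,interpolation=cv2.INTER_CUBIC))
```

```text
meanF [-2.35  2.38 10.03] sd [0.38 0.49 0.44]
25.6 [ 433.1 -315.3   90.3] yaw -177.18 tilt [ 5.e-04 -2.e-04 -1.e+00] F [-1.88  2.83 10.64] gap 0.7
```

View pics/w16a.png

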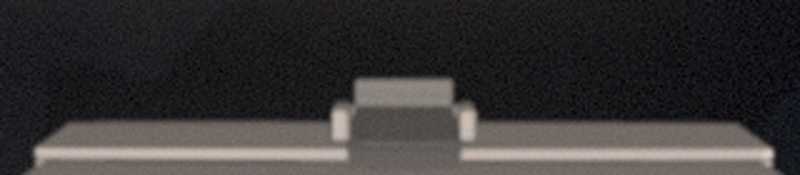

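The force is rising steeply with almost no travel, so the lid is on its stop. The catch's force peak and drop were felt 5 mm earlier. I'll back off and check that the lid holds.

Call:
send_rows --plan "0 0 -0.1 0 0 0;0 0 -0.2 0 0 0;0 0 -0.3 0 0 0;0 0 -0.5 0 0 0;0 0 -0.8 0 0 0;0 0 -1.2 0 0 0;0 0 -2 0 0 0;0 0 -4 0 0 0;0 0 -8 0 0 0;0 0 -12 0 0 0;0 0 -12 0 0 0;0 0 -12 0 0 0"

```text
t: 27.15
tool_pos: [432.7, -315.0, 209.2]
tcp_rot: [[-0.999, -0.049, -0.0], [-0.049, 0.999, 0.0], [0.0, 0.0, -1.0]]
wrist_force: [-0.8, -0.0, -0.5]
finger_gap: 0.004
```

Run:
```python
from h import *
st(); snap('wrist','w17.png'); snap('top','t17.png')
```

```text
27.15 [ 432.7 -315.   209.2] yaw -177.18 tilt [-4.e-04  4.e-04 -1.e+00] F [-0.82 -0.05 -0.54] gap 0.4
```

View pics/w17.png

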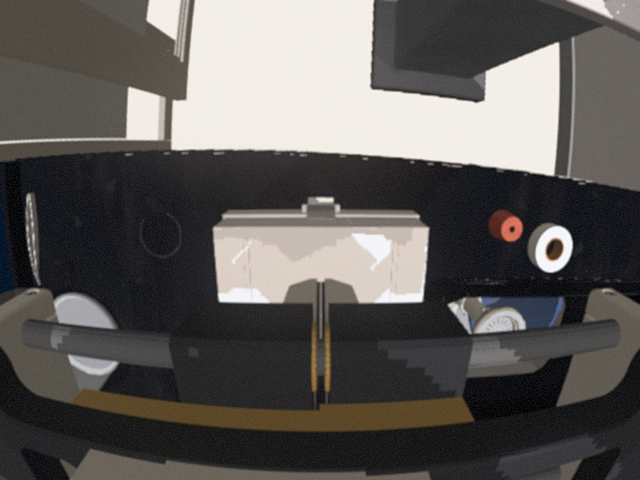

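View pics/t17.png

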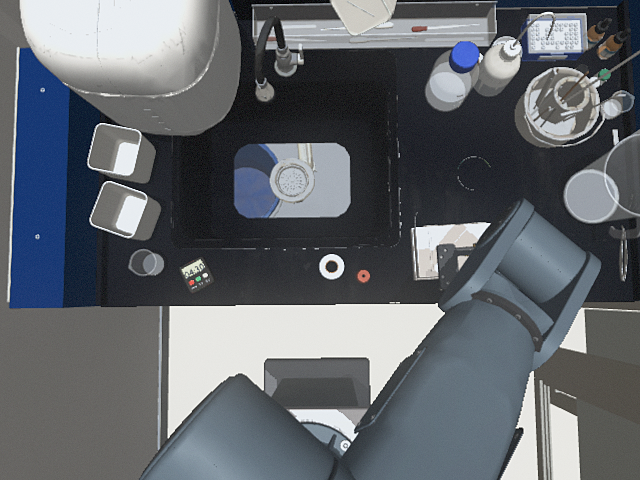

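Call:
send_rows --plan "0 0 0 0 0 0;0 0 0 0 0 0;0 0 0 0 0 0;0 0 0 0 0 0;0 0 0 0 0 0;0 0 0 0 0 0;0 0 0 0 0 0;0 0 0 0 0 0;0 0 0 0 0 0;0 0 0 0 0 0"

```text
t: 28.5
tool_pos: [432.9, -315.3, 209.6]
tcp_rot: [[-0.999, -0.049, -0.0], [-0.049, 0.999, -0.0], [0.0, -0.0, -1.0]]
wrist_force: [0.6, 0.5, 0.3]
finger_gap: 0.01
```

Run:
```python
from h import *
import numpy as np
st(); a=cv2.imread('pics/w17.png').astype(int); b=snap('wrist','w18.png')[:,:,::-1].astype(int)
d=np.abs(a-b)[205:305,210:430]; print(d.mean(), (d.max(2)>50).sum())
cv2.imwrite('pics/w18a.png',cv2.resize(cv2.imread('pics/w18.png')[190:310,200:440],None,fx=3.3,fy=3.3))
```

```text
28.5 [ 432.9 -315.3  209.6] yaw -177.18 tilt [-0. -0. -1.] F [0.57 0.51 0.3 ] gap 0.9
4.395106060606061 26
```

View pics/w18a.png

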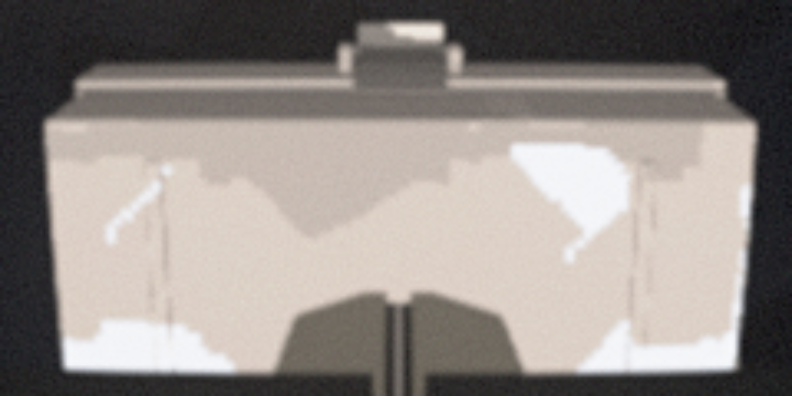

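The lid stays shut under the catch with the arm clear, and the two pictures 1.3 s apart match.

```bash
python3 -c "
from bench import sign_off; print(sign_off())"
```

```text
the job is handed in; nothing more can be done
None
```

The loose vial is standing in the empty well and released, and the case lid is shut and held by its catch. I handed the job in at about 28.5 s of robot time.

- **Vial:** I lowered it into the cork well and opened the fingers only to about 28 mm. A picture afterwards showed it upright in the well with the other two vials. I could not see inside the case once the lid was closed.
- **Catch:** While pressing the far edge I read about 9 N down with 6 N of sideways drag, roughly 5 mm above where the lid finally stopped. I moved the tool to take off the drag, and the force then fell to almost nothing. I pressed on to the stop and backed off at about 10 N.
- **Forces:** The highest reading was about 11 N. Forces were read only between moves, so a brief higher peak between readings is possible.
- **Checks that disagreed:** The drop in force came sooner after contact than I first expected from the catch description, so for a while I was unsure it had clicked. From the cameras I had put the hinge frame about 6 mm above its lowest setting, but the felt stop put it at about 9 mm.
- **Last checks:** With the arm clear, two pictures 1.3 s apart showed the lid staying shut under the catch. In the last overhead view the tape, stopper, timer and beaker looked to be where they started.

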